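# Send out the dessert: jug on the board, ring the service bell

### The job

Finish this dessert order: pick up the small steel sauce jug and set it down gently, upright, in the middle of the round slate pad on the serving board, with its spout pointing at the dessert plate on the same board, and let go of it. Then call the waiter: press the plunger of the service bell straight down to its stop, hold it there for about half a second, and let it spring back up. Do not ring the bell before the jug is in place, keep the jug upright throughout, and leave the bell, the plate and the other things standing where they are.

Things in the scene. Friction and masses are not known exactly. Their poses are not given: they have to be found in the camera images.
- jug: Closed steel sauce jug, 0.25 kg, loose, left or right of the board (bell on the other side). Round body 56 mm in diameter, 64 mm high; lid 59 mm wide at 64 to 67 mm, dome and black knob up to 86 mm. Origin: centre of underside, z up. +x: tube spout rising to its tip 54 mm from the axis. -x: loop handle, out to 56 mm. Sides +y, -y are free: grip the body there from above, 56 mm wide
- jug_spout (a point): Tip of the jug's spout, at (48, 0, 66) mm in the jug's frame
- board: Fixed wooden serving board, 200 mm (x) by 360 mm (y, its long side), 18 mm thick. Origin: centre of the underside, which lies on the counter. The pad lies at one end of it and the plate at the other, 88 mm either way from its centre along its y axis; which is at which end varies
- pad: Round flat slate pad fixed on the board, 92 mm in diameter, 4 mm thick; its top is 22 mm above the counter. Origin: centre of its underside (on the board's top)
- plate: Dark stoneware dessert plate, 150 mm in diameter, rim 14 mm high, with three chocolate cakes (tops, with cherries, 40 mm above the plate's underside); loose on the board, 0.4 kg. Origin: centre of its underside
- bell: Service bell, loose on the counter, 0.4 kg: black round base 86 mm in diameter, steel dome 78 mm wide with its top 50 mm above the counter, and the plunger above it. Origin: centre of the underside
- bell_cap (a point): Centre of the top face of the bell's plunger cap, a flat steel disc 20 mm in diameter and 7 mm thick; 71 mm above the counter when up, 62 mm at its stop. It lies on the bell's vertical axis and moves with the plunger
- plunger (a joint): How far the bell's plunger is pressed down, in m: 0 up, 0.009 at its stop. Spring: 1.8 N to start it, about 6 N at the stop; it comes back up by itself
- mill: Bystander: dark wooden pepper mill, 56 mm in diameter, 158 mm tall, loose. Origin: centre of the underside
- oil: Bystander: green glass bottle, 60 mm in diameter, 170 mm tall, loose. Origin: centre of the underside
- ramekin: Bystander: white bowl, 80 mm in diameter, 42 mm tall, loose. Origin: centre of the underside
Not all that is in view belongs to the job. Leave any pink or red look-alike of the plate alone.

How it is judged:
By the outcome, as a careful person would: the job done as asked, in the order asked, and still so for the second after the job is handed in, with the robot touching nothing.
It also fails if it takes over 51 s, if anything falls off the work surface, if the arm or the gripper's body presses on something with over 40 N, if the wrist force passes 120 N, or if a joint passes its speed limit or range.

### The arm

A 6-joint arm with a two-finger parallel gripper is mounted at the origin on the work surface. World frame = base frame: x ahead of the robot, y to its left, z up, the work surface at z = 0. Lengths are in mm, angles in degrees, forces in N, time in s.
With the tool pointing down it reaches from about 300 to 875 mm from the base axis. Payload 4.2 kg.
Tool frame: the origin (TCP) lies on the front face of the gripper's body, between the roots of the fingers; the fingertips stand 73 mm ahead of it and the grasp point (between the pads) lies 54 mm ahead of it; z points along the fingers, x is the direction in which the jaws open and shut, and the axes are right-handed (so a half turn about z gives the same grasp; the last joint's range is limited). The gripper opens to 85 mm and grips with 20 to 120 N. Pads are 22 mm wide; open, the fingers measure 114 mm over their backs; the gripper's body (76 mm by 85 mm) begins 54 mm behind the grasp point. The pads swing forward as they close: fully open they stand 13 mm farther back than shut.
Start: joints at [73.969, 18.312, 89.639, -0, 72.044, -1.146], TCP at [147.709, 555.712, 303.938] pointing down, gripper open.
Joint ranges: [-177.97, 177.97], [-48.28, 115.42], [12.27, 149.76], [-77.06, 257.06], [2.81, 150.46], [-146.56, 146.56]. Speed limits (degrees/s): [147.25, 147.25, 180, 180, 180, 180].

### API

Orientations are given as a 3x3 rotation matrix whose columns are the frame's x, y, z axes.
In Python, from cell import r gives the robot as it stands. The module is installed in compiled form; this text tells all that it offers. Calls block until the motion is done:
- r.movep(position, orientation): joint-space move of the TCP to a pose.
- r.line_to(position, frame=None, max_speed=150, f_stop=None): straight line of the TCP; frame=None keeps the orientation; max_speed is the mean speed in mm/s. With f_stop (N) it stops when the force on the tool has changed by that much, and returns True; else False.
- r.set_joints(angles): joint-space move.
- r.command_gripper(opening): finger opening in mm; the grip force is fixed at half the most; returns when the fingers have stopped.
- r.sleep(seconds).
- r.solve_ik(position, orientation): joint angles nearest the present ones, or None.
- r.read_camera(name): name is "scene" or "top" or "wrist"; returns (picture, depth): 400x640x3 uint8, red, green, blue; 400x640 float32, mm along the optical axis (not along the pixel's ray), 0 where there is no reading.
- r.calibration(name): a dict with "mtx" (3x3 intrinsics, pixels), "k1" (the pictures are not rectified: a ray, as slopes to the right and down, at radius r is drawn at 1 + k1 r^2 times it, then the intrinsics apply), "R" (3x3) and "t" (3): a world point X has camera coordinates R X + t. Camera axes: x right, y down, z forward; pixel columns grow to the right and rows downward; lengths in mm; the calibration is good to about 2 mm. A picture is of the moment at which its call begins: read the wrist's pose just before it. calibration takes no time and is no camera call; for the wrist camera it gives the pose at the moment of the call.
A pose or a line that the arm cannot do raises r.IKError and nothing moves.
- r.hand_in(): hands the job in, once; it reports no verdict.
Trained networks look in the newest picture that a camera, given by its name, has taken for a name from the list of things; names that differ only in an ending like _2 or _b are one class to them, and where a whole thing is asked for, a point or a joint stands for the part that bears it (a point fixed in the world has none). Each returns a list of dicts, best first, with "p" (0 to 1); they miss things now and then, are a little off and sometimes report something else, mostly with a low value. They report only what shows in the picture. A call takes as long as a camera call. They do not tell look-alikes from the thing itself.
- r.search_frame(query, camera): "point" ([x, y, z] in mm, in world coordinates, good to about 4 mm: the middle of the surface that is visible of it).
- r.spot_point(query, camera): "point" ([x, y, z] in mm, in world coordinates, good to about 4 mm: a listed point, or the origin of a listed thing).
Readings, each from a call of its own:
- r.current_clock(): time.
- r.current_joints(): joint angles.
- r.current_qvel(): joint speeds.
- r.current_joint_torque(): joint torques, N m.
- r.current_ee_pos(): TCP position.
- r.current_orientation(): TCP orientation.
- r.current_force(): force on the tool from outside, world axes, zero at the start.
- r.current_moment(): the same for the moment, N m.
- r.current_gripper_width(): finger opening in mm.
Only numpy, scipy, OpenCV 4.12 (cv2) and the standard library are available. Lean on these libraries where they do the work, as an engineer would, in place of code of your own. Each camera call takes 0.05 s, during which the arm holds its last target. There are 200 camera calls.

## Working session

There is one attempt and no reset: what is moved stays moved. The work goes in short steps, each a Python script; the robot and the scene stay as the last script left them, time stands still between calls to the robot, and variables do not carry over. Pictures are saved under pics/ and viewed, about 8 in all and at most 12, crops included, and the job is handed in when it is done.

```bash
mkdir -p pics
cat > h.py <<'E'
import numpy as np, cv2
from cell import r
def save(cam,name,crop=None,scale=1):
    p,d=r.read_camera(cam); q=p
    if crop: a,b,c,e=crop; q=p[b:e,a:c]
    q=cv2.resize(q,None,fx=scale,fy=scale,interpolation=cv2.INTER_CUBIC)
    cv2.imwrite('pics/'+name,cv2.cvtColor(q,cv2.COLOR_RGB2BGR)); return p,d
def proj(X,c):
    K=r.calibration(c); x=K['R']@np.array(X,float)+np.array(K['t']).ravel(); s=x[:2]/x[2]; s=s*(1+K['k1']*(s@s))
    return (K['mtx']@[s[0],s[1],1])[:2].round(0)
def cloud(d,c):
    "world points HxWx3"
    K=r.calibration(c); h,w=d.shape; v,u=np.mgrid[:h,:w].astype(np.float32)
    n=cv2.undistortPoints(np.stack([u,v],-1).reshape(-1,1,2),np.array(K['mtx'],float),np.array([K['k1'],0,0,0,0.])).reshape(h,w,2)
    P=np.dstack([n[...,0]*d,n[...,1]*d,d])-np.array(K['t']).ravel()
    return P@np.array(K['R'])
E
python3 - <<'E'
from h import *
for c in('scene','top'):
    save(c,c+'1.png')
    for q in['jug','jug_spout','board','pad','plate','bell','bell_cap','mill','oil','ramekin']:
        for o in r.spot_point(q,c)[:3]: print(c,q,np.round(o['point']),round(o['p'],2),proj(o['point'],c))
print(r.current_clock())
E
```

```text
scene jug [548. 278.  -5.] 0.78 [361. 162.]
scene jug_spout [594. 297.  68.] 0.56 [377. 147.]
scene board [535. -16.  -1.] 0.89 [318. 215.]
scene pad [ 537. -103.   21.] 0.93 [305. 230.]
scene pad [ 604. -462.   -1.] 0.57 [255. 350.]
scene plate [733. 223.   4.] 0.75 [406. 187.]
scene plate [ 759. -136.    2.] 0.66 [370. 273.]
scene plate [529.  68.  19.] 0.65 [329. 193.]
scene bell [ 529. -313.    0.] 0.63 [263. 288.]
scene bell [ 533. -106.   19.] 0.35 [303. 231.]
scene bell_cap [ 526. -311.   72.] 0.4 [259. 273.]
scene mill [613. 468.   2.] 0.69 [398. 136.]
scene oil [ 606. -457.    0.] 0.57 [257. 348.]
scene ramekin [762.  25.  -2.] 0.96 [392. 233.]
top jug [552. 284.   3.] 0.8 [236. 198.]
top jug_spout [600. 294.  66.] 0.64 [231. 183.]
top board [526. -15.  -1.] 0.6 [319. 207.]
top board [771.  25.  -2.] 0.27 [310. 140.]
top pad [536. -98.  18.] 0.86 [343. 205.]
top plate [529.  74.  18.] 0.96 [294. 205.]
top plate [730. 224.  -1.] 0.96 [255. 150.]
top plate [306. 194.  -2.] 0.81 [259. 268.]
top bell [ 526. -305.   -2.] 0.65 [400. 209.]
top bell [529. -15.   0.] 0.16 [319. 207.]
top mill [616. 469.   2.] 0.58 [186. 179.]
top mill [531.  76.  19.] 0.41 [294. 205.]
top oil [ 609. -462.    2.] 0.63 [443. 188.]
top ramekin [769.  25.  -2.] 0.9 [310. 141.]
1.1
```

View pics/top1.png

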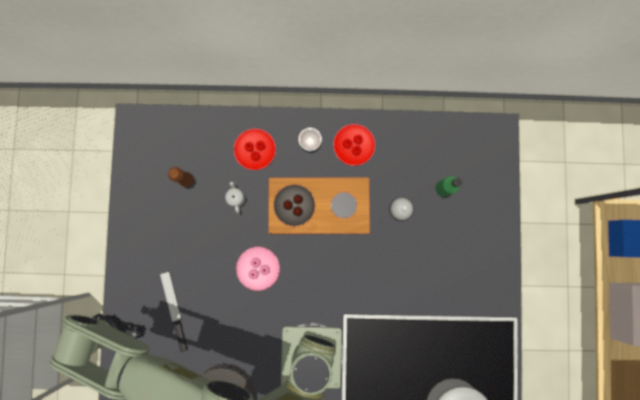

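View pics/scene1.png

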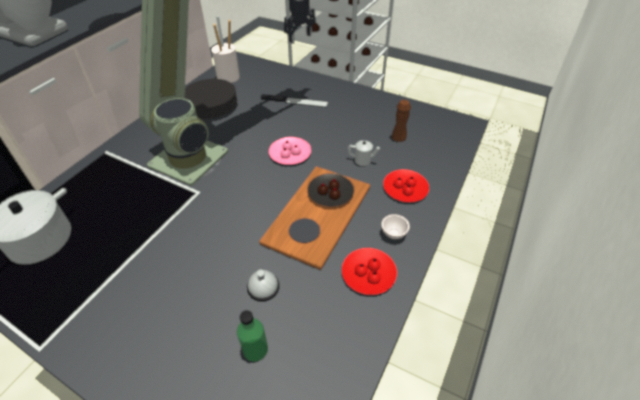

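The top view shows the dark plate at (294,205), the pad at (343,205), the bell at (401,209) and the jug at (235,197). The plate look-alikes are red at (255,150) and (355,145), and pink at (258,269), all off the board. There is only one jug and one bell. Next I'll check the jug from close by with the wrist camera.

Run:
```python
from h import *
R=r.current_orientation(); print(np.round(R,2))
K=r.calibration('wrist'); print('cam offset in tool',np.round(R.T@(-np.array(K['R']).T@np.array(K['t']).ravel()-r.current_ee_pos()),0), 'cam z in tool',np.round(R.T@np.array(K['R'])[2],2))
off=-np.array(K['R']).T@np.array(K['t']).ravel()-r.current_ee_pos()
r.movep([550-off[0],281-off[1],300],R)
save('wrist','w1.png')
for q in['jug','jug_spout']:
    for o in r.spot_point(q,'wrist')[:2]: print(q,np.round(o['point'],1),round(o['p'],2),proj(o['point'],'wrist'))
p,d=r.read_camera('wrist'); W=cloud(d,'wrist'); np.save('w1.npy',W)
P=W[(d>0)&(W[...,2]>50)&(np.hypot(W[...,0]-550,W[...,1]-281)<90)]
lid=P[(P[:,2]>60)&(P[:,2]<70)]
print(len(P),lid.min(0),lid.max(0)); kn=P[P[:,2]>80]; print('knob',kn.mean(0),P[:,2].max(),len(kn))
print(r.current_clock())
```

```text
[[ 0.26  0.97  0.  ]
 [ 0.97 -0.26  0.  ]
 [ 0.   -0.   -1.  ]]
cam offset in tool [  0. -79. -70.] cam z in tool [0.   0.31 0.95]
jug [549.1 281.   -0.8] 0.66 [325. 102.]
jug_spout [600.8 290.6  66.5] 0.63 [348. 154.]
24393 [502.78958736 252.24780788  60.01498244] [602.45112254 309.98583254  69.9945514 ]
knob [612.98484316 263.45487    294.9493115 ] 319.9149403438303 20670
3.325
```

View pics/w1.png

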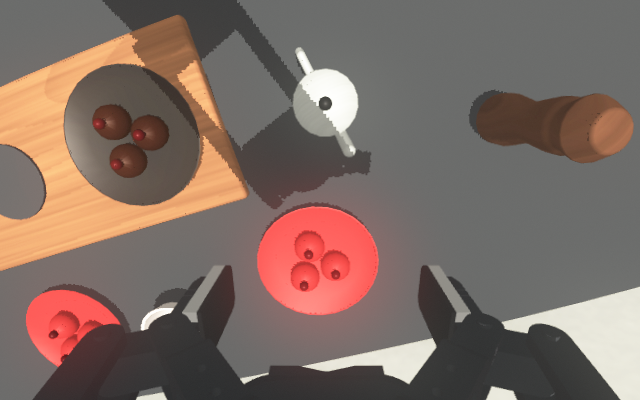

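The close view settles the jug: body and knob at (325,103), spout tip at (348,154), handle at (298,50). So the spout points roughly +x. The red plate at (318,260) is off the board and I'll ignore it. Next I'll measure the board, pad, plate and bell from above, and fit the jug.

```bash
cat > m.py <<'E'
from h import *
def circ(P):
    A=np.c_[2*P,np.ones(len(P))]; s=np.linalg.lstsq(A,(P**2).sum(1),rcond=None)[0]; return s[:2],np.sqrt(s[2]+s[:2]@s[:2])
def jugfit(W,c0):
    rr=np.hypot(W[...,0]-c0[0],W[...,1]-c0[1]); z=W[...,2]
    lid=W[(rr<36)&(z>62)&(z<69)][:,:2]; h=cv2.convexHull(lid.astype(np.float32)).reshape(-1,2)
    c,_=cv2.minEnclosingCircle(lid.astype(np.float32)); kn=W[(rr<20)&(z>82)&(z<95)]
    return np.array(c),_,kn[:,:2].mean(0),kn[:,2].max()
E
python3 - <<'E'
from m import *
W=np.load('w1.npy'); c0=[549,281]
c,rad,kn,zk=jugfit(W,c0); print('jug lid',c,rad,'knob',kn,zk)
rr=np.hypot(W[...,0]-kn[0],W[...,1]-kn[1])
Q=W[(rr>36)&(rr<62)&(W[...,2]>25)&(W[...,2]<75)][:,:2]-kn
s=Q[Q[:,0]>0];g=Q[Q[:,0]<0]
for n,q in(('spout',s),('handle',g)): m=q.mean(0); print(n,len(q),np.hypot(*q.T).max(),np.degrees(np.arctan2(m[1],m[0])))
R=r.current_orientation()
off=-np.array(r.calibration('wrist')['R']).T@np.array(r.calibration('wrist')['t']).ravel()-r.current_ee_pos()
r.movep([533-off[0]-30,-90-off[1],430],R)
p,d=save('wrist','w2.png'); W=cloud(d,'wrist'); np.savez('w2.npz',W=W,p=p)
for q in['pad','plate','bell','bell_cap','oil','ramekin']:
    for o in r.spot_point(q,'wrist')[:3]: print(q,np.round(o['point'],1),round(o['p'],2),proj(o['point'],'wrist'))
hsv=cv2.cvtColor(p,cv2.COLOR_RGB2HSV); X,Y,Z=W[...,0],W[...,1],W[...,2]
wood=(hsv[...,1]>90)&(hsv[...,0]>5)&(hsv[...,0]<25)&(Z>12)&(Z<26)&(abs(X-533)<130)&(abs(Y+15)<220)
print('board',cv2.minAreaRect(W[wood][:,:2].astype(np.float32)),np.median(Z[wood]))
padm=(hsv[...,1]<80)&(np.hypot(X-536,Y+100)<60)&(Z>14)&(Z<28)
print('pad',cv2.minEnclosingCircle(W[padm][:,:2].astype(np.float32)),W[padm].mean(0),padm.sum())
pl=~wood&(np.hypot(X-530,Y-72)<85)&(Z>26)&(Z<35)
print('plate',cv2.minEnclosingCircle(W[pl][:,:2].astype(np.float32)),pl.sum())
cp=(np.hypot(X-527,Y+308)<20)&(Z>64)&(Z<80); print('cap',cv2.minEnclosingCircle(W[cp][:,:2].astype(np.float32)),W[cp].mean(0),cp.sum())
print(r.current_clock())
E
```

```text
jug lid [550.50775146 281.06707764] 29.444570541381836 knob [550.67023922 280.96666813] 87.80795517671547
spout 245 53.14197019790648 12.723053771005594
handle 178 54.97955219129701 -167.71788714837197
pad [533.8 -98.9  16.4] 0.71 [324. 125.]
plate [ 758.5 -135.3    2.5] 0.87 [337. 260.]
plate [527.3  73.3  15.1] 0.84 [439.  89.]
plate [730.9 219.5  -1.4] 0.72 [541. 194.]
bell [ 525.1 -310.8    2.6] 0.76 [191. 155.]
bell_cap [ 524.9 -307.6   68.7] 0.53 [174. 162.]
bell_cap [ 529.  -309.3    2.7] 0.17 [193. 157.]
oil [ 606.6 -464.    -3.4] 0.81 [129. 224.]
oil [551.6 281.3  -1.3] 0.68 [572.  72.]
ramekin [770.4  26.2  -3.9] 0.78 [431. 242.]
board ((532.9446411132812, -13.563156127929688), (199.78262329101562, 359.8497619628906), 1.5441926717758179) 18.275717813199755
pad ((535.643310546875, -101.37010955810547), 45.68524932861328) [ 534.46516515 -101.12897584   22.27891739] 3142
plate ((530.7708740234375, 74.54556274414062), 74.83184051513672) 3767
cap ((527.73291015625, -308.8688049316406), 10.002969741821289) [ 527.94228329 -307.89021581   70.6428557 ] 172
5.1417
```

View pics/w2.png

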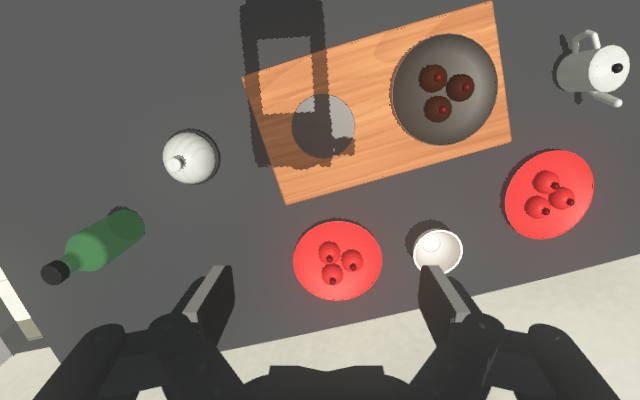

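All the fits agree: the board-derived pad centre is (535.3,-101.5) against a direct (535.6,-101.4), and the radii match the known sizes. The jug is at (550.6,281) with its spout at 12.5°, and the target yaw is 91.5°. Next I'll grasp it.

```bash
cat >> m.py <<'E'
def down(a):
    a=np.radians(a); c,s=np.cos(a),np.sin(a); return np.array([[c,s,0],[s,-c,0],[0,0,-1.]])
E
python3 - <<'E'
from m import *
F=down(12.5-90)
r.movep([550.6,281,200],F); print(np.round(r.current_joints(),1))
print('contact',r.line_to([550.6,281,93],max_speed=80,f_stop=8), r.current_ee_pos(), r.current_force())
r.command_gripper(40); print('w',r.current_gripper_width())
f0=r.current_force(); r.line_to([550.6,281,103],max_speed=40); r.line_to([550.6,281,175],max_speed=120)
r.sleep(.2); print('w',r.current_gripper_width(), r.current_force()-f0, r.current_moment())
save('wrist','w3.png'); save('scene','s3.png',(300,80,460,200),4)
print(r.current_clock())
E
```

```text
[ 25.9  26.6  92.3  -0.   61.1 103.5]
contact False [550.91427745 281.16614151  93.62112332] [ 0.47372881 -0.41026497  0.48248266]
w 54.892890790779205
w 54.83156557610834 [ 1.05664903  0.03350004 -5.40060591] [-0.05194872  0.01180252 -0.03821913]
11.2667
```

View pics/s3.png

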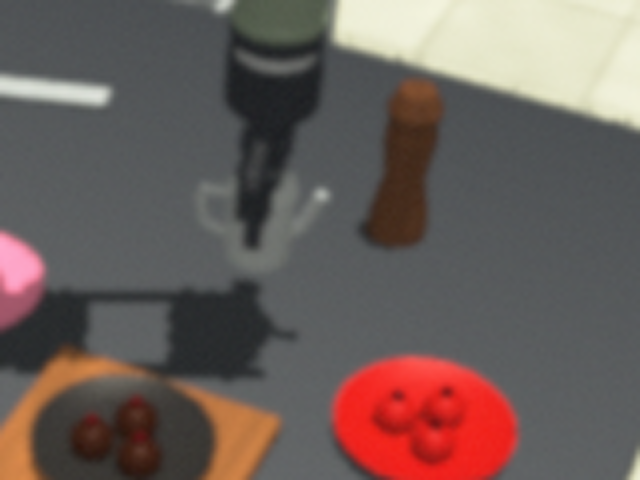

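View pics/w3.png

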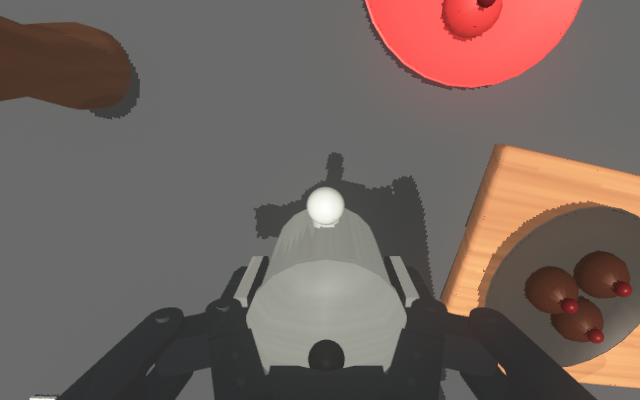

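The jug is held upright, centred between the pads, with the spout tip at (325,207) and the knob at (326,355) in line on the tool axis. Now I'll carry it over and place it.

Run:
```python
from m import *
t=[535.4,-101.4]; F=down(91.5-90)
r.line_to([*t,175],F,max_speed=110); r.sleep(.2)
r.line_to([*t,121],max_speed=70); r.sleep(.2); print(r.current_ee_pos(),r.current_force())
print('touch',r.line_to([*t,111],max_speed=12,f_stop=3), r.current_ee_pos(),r.current_force(),r.current_clock())
save('wrist','w4.png'); save('scene','s4.png',(240,140,400,260),4)
```

```text
[ 535.65071334 -101.43594588  121.48825123] [-1.09724894  1.05195981 -1.55720862]
touch True [ 535.41720521 -101.41767332  115.62667368] [ 0.43573488 -0.35242519  4.37353815] 16.75
```

View pics/s4.png

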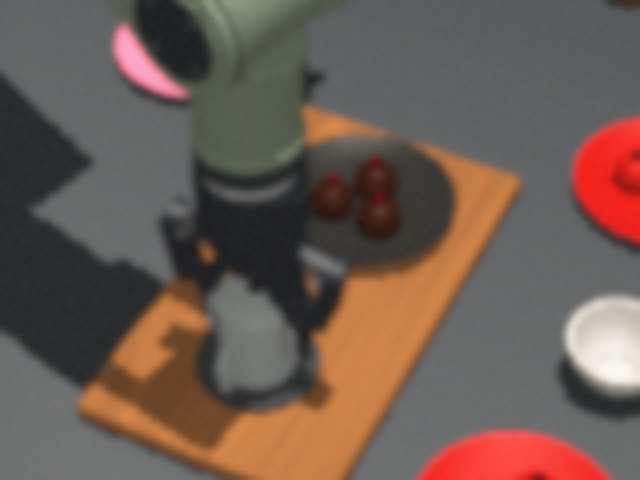

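Touchdown came at TCP z 115.6, exactly as predicted, and the jug stands on the pad with its spout toward the dark plate. Next I'll release, back off and verify.

Run:
```python
from m import *
r.command_gripper(85)
r.line_to([535.4,-101.4,215],max_speed=100)
r.line_to([535.4,-230,290],max_speed=200); r.sleep(.2)
p,d=save('wrist','w5.png'); W=cloud(d,'wrist')
c,rad,kn,zk=jugfit(W-[0,0,22],[535.4,-101.4]); print('jug',c,rad,kn,zk)
rr=np.hypot(W[...,0]-kn[0],W[...,1]-kn[1]); Q=W[(rr>36)&(rr<62)&(W[...,2]>47)&(W[...,2]<97)][:,:2]-kn
for n,q in(('spout',Q[Q[:,1]>0]),('handle',Q[Q[:,1]<0])): m=q.mean(0); print(n,len(q),np.degrees(np.arctan2(m[1],m[0])))
X,Y,Z=np.moveaxis(W,-1,0)
cp=(np.hypot(X-527,Y+308)<20)&(Z>64)&(Z<80)
if cp.sum(): print('cap',cv2.minEnclosingCircle(W[cp][:,:2].astype(np.float32)),W[cp].mean(0),cp.sum())
for o in r.spot_point('bell_cap','wrist')[:2]: print(np.round(o['point'],1),o['p'])
print(r.current_clock(),r.current_force())
```

```text
jug [ 536.22528076 -104.63831329] 31.731138229370117 [ 535.61371216 -102.33173698] 87.82766945579708
spout 0 nan
handle 212 -88.34599844393891
cap ((527.374755859375, -308.8790588378906), 9.856762886047363) [ 527.83344423 -307.77553704   70.75310281] 282
[ 523.5 -310.6   68.9] 0.53
19.6 [ 0.52343795 -0.52115697  0.59078807]<stdin>:8: RuntimeWarning: Mean of empty slice.
  ret = um.true_divide(
```

View pics/w5.png

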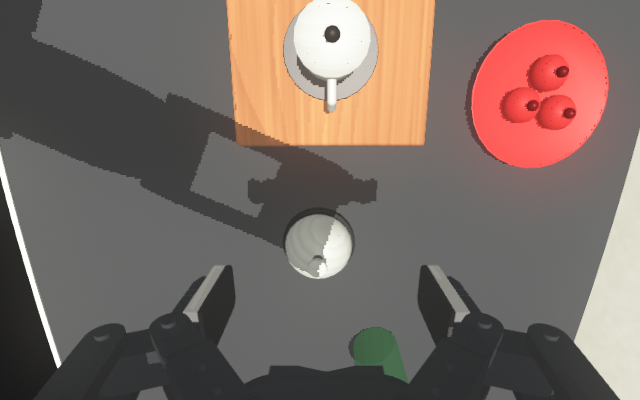

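The jug is centred: knob at (535.6,-102.3), handle at -88.3°, so yaw is about 91.7°. It stands alone on the pad at pixel (332,35). The bell cap, near (317,262), is confirmed at (527.5,-308.9,71). Next I'll press it with closed fingertips.

Run:
```python
from m import *
b=[527.5,-308.8]; F=down(1.5)
r.command_gripper(0); print(r.current_gripper_width())
r.line_to([*b,200],F,max_speed=150); r.line_to([*b,152],max_speed=80); r.sleep(.2)
f0=r.current_force(); print(r.current_ee_pos(),f0,r.current_clock())
print('stop',r.line_to([*b,132],max_speed=14,f_stop=11), r.current_ee_pos(),r.current_force()-f0)
r.sleep(.25); print(r.current_ee_pos(),r.current_force()-f0); save('wrist','w6.png'); r.sleep(.25)
print(r.current_clock()); r.line_to([*b,160],max_speed=40); print(r.current_force()-f0)
r.line_to([*b,230],max_speed=120); r.line_to([480,-300,300],max_speed=200); r.sleep(.2)
p,d=save('top','t7.png',(150,100,470,290),2.5)
for q in['jug','plate','bell','bell_cap','mill','oil','ramekin']:
    for o in r.spot_point(q,'top')[:1]: print(q,np.round(o['point']),round(o['p'],2))
print(r.current_clock())
```

```text
0.04372596376928941
[ 527.74685991 -308.96449384  152.60788124] [-0.16258354  0.04601212 -0.42207814] 22.2667
stop True [ 527.47759638 -308.79555269  134.86076276] [-0.35711249  0.25153726  6.13916762]
[ 527.50731332 -308.80957329  134.92980269] [-0.88376254  0.64726295  7.07451162]
23.9917
[-0.72431906  0.28445656  0.58325339]
jug [539. -99.  25.] 0.65
plate [728. 224.   1.] 0.86
bell_cap [ 527. -313.   73.] 0.47
mill [617. 468.  -0.] 0.94
oil [ 607. -463.    6.] 0.91
ramekin [768.  26.  -3.] 0.85
26.6917
```

View pics/t7.png

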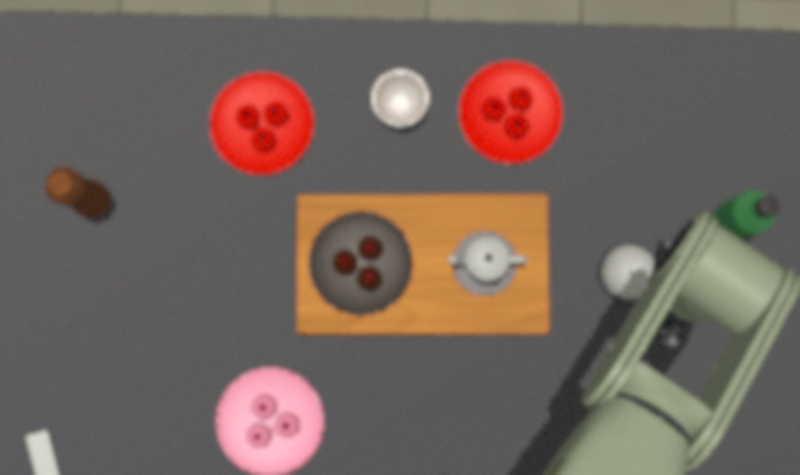

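Run:
```python
from m import *
p,d=r.read_camera('wrist'); W=cloud(d,'wrist'); X,Y,Z=np.moveaxis(W,-1,0)
cp=(np.hypot(X-527,Y+308)<20)&(Z>64)&(Z<80)
if cp.sum(): print('cap',cv2.minEnclosingCircle(W[cp][:,:2].astype(np.float32)),W[cp].mean(0),cp.sum())
ok=cp.sum()>50 and abs(np.median(Z[cp])-71)<3; print(ok,r.current_clock())
if ok: r.hand_in()
```

```text
cap ((527.234375, -308.95208740234375), 9.93078327178955) [ 526.98483795 -308.21523562   70.90618077] 322
True 26.7417
the job is handed in; nothing more can be done
```

The order is finished and handed in at about 27 s on the robot's clock. The jug is on the pad and released, and the bell was rung after that.

- **Jug:** It was lifted upright, set down at the predicted height with about 4 N of contact, and let go. Its measured centre (knob) is within about 1 mm of the pad centre. Its yaw is about 91.7° against a target of 91.5°, so the spout points at the dark plate. That angle comes from the handle, because the spout was outside the wrist view; the top picture shows the spout pointing at the plate.
- **Bell:** The plunger was pressed straight down with closed fingertips until they reached 61.9 mm, against a stop height of 62 mm. It was held about half a second at 6–7 N, then released. Afterwards the cap was back at 70.9 mm and the bell was in the same place.
- **Other things:** The last top view shows nothing fallen. The mill, oil bottle and ramekin are where they were, to within the network's accuracy. I did not re-measure the dark plate numerically; the network's best "plate" hit in that view was one of the red look-alikes. In the picture it stands in its place on the board.

No check failed. The network did not report the bell itself in that last view, where the arm partly covers it, so I used the wrist depth image for the bell instead.

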